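Set the incubator dial four clicks on and start it

ROBOT

A 6-joint arm with a two-finger parallel gripper is mounted at the origin on a cart in front of the work surface, level with it; the furniture and walls round the work are solid. World frame = base frame: x ahead of the robot, y to its left, z up, the work surface at z = 0. Lengths are in m, angles in rad, forces in N, time in s.
With the tool pointing down it reaches from about 0.35 to 0.85 m from the base axis. Payload 8.1 kg.
Tool frame: the origin (TCP) lies between the finger pads; the fingertips stand tips_ahead ahead of it and the grasp point (between the pads) lies 8 mm behind it (tips_ahead is the distance from the TCP to the fingertips, in m); z points along the fingers, x is the direction in which the jaws open and shut, and the axes are right-handed (so a half turn about z gives the same grasp; the last joint's range is limited). The gripper opens to 93 mm and grips with 3 to 60 N. Pads are 15 mm wide; open, the fingers measure 128 mm over their backs; the gripper's body (75 mm by 188 mm) begins 65 mm behind the grasp point.
Start: joints at [1.173, 0.13, 1.488, -0, 1.523, -0.085], TCP at [0.185, 0.571, 0.23] pointing down, gripper open.
Joint ranges: [-2.96, 2.96], [-0.89, 2.26], [0.02, 2.5], [-1.34, 4.48], [0, 2.73], [-2.66, 2.66]. Speed limits (rad/s): [2.39, 2.39, 2.79, 3.14, 3.14, 3.14].

INTERFACE

Orientations are given as a rotation vector (axis times angle).
In Python, from plant import * gives the robot as it stands.
- The arm moves only by the tool play_rows, never from a script. Its argument "increments" is a list that holds one entry, the list of rows, each a list of 4 numbers: the shift along the tool's x, y, z in cm, then the turn about the tool's z in rad. A call has 1 to 5 rows; each row is the pose to reach, as a shift and turn from the pose measured when the call began, along the tool's axes at that moment; what a row does not reach only later rows make up. A row lasts 1/10 s, in which the tool goes at most 50 mm and 8.59 degrees, less where a joint would pass 70% of its speed; a pose out of reach is approached as far as the arm can. A call with a gripper value outside its range is refused whole. "jaw" is the finger opening in cm, from 0 to 9.3, set as the call begins (left out, the last holds). The fingers move at their own pace and stop on an object; "squeeze" is the grip in N (left out, the last holds). Time passes only in rows, so rows that repeat a pose let the fingers close. It gives the time, the measured TCP pose, the force and the opening at its end, in the units of the state.
- read_state(): the state, without advancing time (a new reading comes with each control period).
- read_camera(name): name is "side" or "top" or "wrist"; returns (picture, depth): 400x640x3 uint8, blue, green, red; 400x640 float32, m along the optical axis (not along the pixel's ray), 0 where there is no reading.
- camera_params(name): a dict with "K" (3x3 intrinsics, pixels), "eye" and "orientation" of the camera in the world. Camera axes: x right, y up, looking along -z (the intrinsics and any distortion apply to the point x, -y, -z); pixel columns grow to the right and rows downward; lengths in m; the calibration is good to about 2 mm. A picture is of the moment at which its call begins: read the wrist's pose just before it. camera_params takes no time and is no camera call; for the wrist camera it gives the pose at the moment of the call.
- close_job(): hands the job in, once; it reports no verdict.
The state is a dict: "t": time; "q": joint angles; "dq": joint speeds; "joint_torque": joint torques, N m; "tool_pos": TCP position; "orientation": TCP orientation; "force": force on the tool from outside, world axes, zero at the start; "wrist_torque": the same for the moment, N m; "opening": finger opening in m.
Only numpy, scipy, OpenCV 4.12 (cv2) and the standard library are available. Lean on these libraries where they do the work, as an engineer would, in place of code of your own. Each camera call takes 0.05 s, during which the arm holds its last target.

TASK

Set the dry-block incubator on the shelf running: with a fingertip push the upright fin of its dial round clockwise (seen from above) exactly four clicks from where it stands, never letting it go on to a fifth or turn the other way, and once it rests in the fourth click press the round start key all the way down and let it go. Grip and lift nothing, push and press gently, and leave the things standing around the incubator where they are.

Things in the scene. Friction and masses are not known exactly. Their poses are not given: they have to be found in the camera images.
- incubator: white dry-block incubator, box 140 (x) x 190 (y) x 50 mm high, fixed. Origin: centre of underside; -x is its front (to the robot), +y its left. Left half of the top: fixed metal tube block at y 14 to 86 mm, 8 mm proud, with two fixed tubes at y = 68 mm up to 131 mm above the shelf. Right half: dial axis at (18, -45) mm, start key at (-47, -45) mm. Only dial and key move.
- dial_axis (a point): point on the dial's vertical axis at its disc's top, 57 mm above the shelf. The dial is a flat metal disc, 84 mm across, 6 mm thick, with one upright black radial fin: 10 mm thick, 25 mm high (top 82 mm above the shelf), from 8 to 42 mm off the axis; the rest of the disc is flat and empty. The panel round it has a pale tick for each click position.
- fin_tip (a point): top outer end of the dial's fin, in the middle of its thickness, 42 mm off the axis, 81 mm above the shelf. It turns with the dial: the horizontal direction from dial_axis to fin_tip is the fin's. At the start the fin points 48 degrees to the left of the incubator's +x; four clicks bring it 48 degrees to the right of +x.
- dial (a joint): dial angle, rad: 0 at the start, growing clockwise seen from above (fin goes left, far, right). Click positions are 0.419 rad (24 degrees) apart: 0, 0.419 ... 1.676, also below 0. A click-stop holds it in each; about 4 N on the fin 30 mm off the axis takes it over the ridge halfway, then it snaps into the next by itself, ahead of the finger. Left alone, it stays.
- start_key_top (a point): centre of the top of the round grey start key, 24 mm across, 71 mm above the shelf when up; it moves straight down into a black collar of 40 mm diameter, whose top is 62 mm above the shelf
- start_key (a joint): travel of the start key in m: 0 up, 0.005 fully down; a spring (about 4 N when fully down) brings it back up
- sample_cup: bystander: lidded sample cup, 49 mm in diameter, 60 mm high, loose, beside the incubator; origin: centre of its underside
- stain_bottle: bystander: small dark bottle, 44 mm in diameter, 94 mm high, loose, beside the incubator; origin: centre of its underside
- scanner: bystander: black hand barcode scanner, 199 x 57 x 36 mm, lying loose behind the incubator; origin: centre of its underside, long axis x

How it is judged:
By the outcome, as a careful person would: the job done as asked, in the order asked, and still so for the second after the job is handed in, with the robot touching nothing.
It also fails if it takes over 59 s, if anything falls off the work surface, if the arm or the gripper's body presses on something with over 40 N, if the wrist force passes 120 N, or if a joint passes its speed limit or range.

## Working session

There is one attempt and no reset: what is moved stays moved. The work goes in short steps, Python scripts to look and compute and a tool call to move; the robot and the scene stay as the last step left them, time stands still between calls to the robot, and variables do not carry over. Pictures are saved under pics/ and viewed, and the job is handed in when it is done.

Besides the shell and the picture viewer there is one more tool, called after "Call:" as a command line: name --argument value ..., lists and objects as JSON in quotes. play_rows: Moves the arm, as the interface text tells. Its arguments: {"type":"object","properties":{"increments":{"type":"array"},"jaw":{"type":"number"},"squeeze":{"type":"number"}},"required":["increments"]}

```bash
ls; mkdir -p pics
python3 - <<'E'
from plant import *
import cv2,numpy as np
s=read_state(); print(s)
for n in ["top","side"]:
    im,d=read_camera(n); cv2.imwrite(f"pics/{n}0.png",im); np.save(f"pics/{n}0.npy",d)
    print(n,camera_params(n))
E
```

```text
pics
{'t': 0.0, 'q': array([ 1.17257250e+00,  1.31169597e-01,  1.48927692e+00,  6.87361593e-06,
        1.52300041e+00, -8.53868192e-02]), 'dq': array([-1.96489176e-04,  1.38491078e-03,  1.34703712e-03,  4.44204131e-05,
        7.15206391e-04,  1.17562901e-03]), 'joint_torque': array([-1.63542576e-03, -5.59873080e+01, -4.91739357e+01,  7.64807174e-02,
        3.60777404e-02, -1.91782460e-04]), 'tool_pos': array([0.18440952, 0.57037805, 0.22858369]), 'orientation': array([ 2.53960920e+00,  1.84769996e+00, -2.49766641e-03]), 'force': array([-0.58370673,  0.38705006, -0.40678676]), 'wrist_torque': array([ 0.0058145 , -0.04007068, -0.03261289]), 'opening': 0.09294607310251096}
top {'K': array([[503.32571065,   0.        , 313.9576347 ],
       [  0.        , 503.32571065, 203.63646491],
       [  0.        ,   0.        ,   1.        ]]), 'eye': array([ 0.44277761, -0.05067634,  0.97266127]), 'orientation': array([ 0.13952798, -0.1306945 , -1.55626447])}
side {'K': array([[501.5052877 ,   0.        , 328.12339126],
       [  0.        , 501.5052877 , 194.61063766],
       [  0.        ,   0.        ,   1.        ]]), 'eye': array([ 0.29308409, -0.83543546,  0.75175073]), 'orientation': array([ 0.90829106, -0.14911967, -0.33086274])}
```

View pics/top0.png

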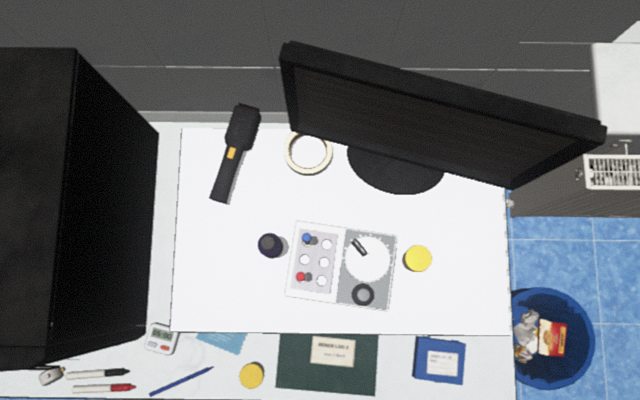

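View pics/side0.png

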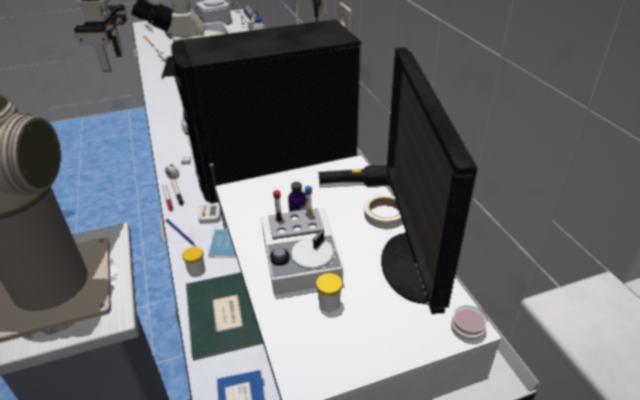

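```bash
cat > h.py <<'E'
from plant import *
import cv2,numpy as np
from scipy.spatial.transform import Rotation as R
def cloud(d,p):
    K=p["K"];h,w=d.shape
    u,v=np.meshgrid(np.arange(w),np.arange(h))
    x=(u-K[0,2])/K[0,0]*d; y=(v-K[1,2])/K[1,1]*d
    P=np.stack([x,-y,-d],-1)
    return P@R.from_rotvec(p["orientation"]).as_matrix().T+p["eye"]
def proj(X,p):
    c=(np.atleast_2d(X)-p["eye"])@R.from_rotvec(p["orientation"]).as_matrix()
    K=p["K"]
    return np.stack([K[0,2]+K[0,0]*c[:,0]/-c[:,2],K[1,2]+K[1,1]*-c[:,1]/-c[:,2]],-1)
E
python3 - <<'E'
from h import *
d=np.load("pics/top0.npy");im=cv2.imread("pics/top0.png");P=cloud(d,camera_params("top"))
np.set_printoptions(precision=3,suppress=True)
for n,(u,v) in dict(shelf=(220,280),shelfBL=(172,330),shelfBR=(510,332),shelfTL=(182,130),bench=(120,350),blackbox=(40,100),bb2=(75,55),bb3=(155,135),bb4=(155,330),mon=(290,45),mon2=(600,135),mon3=(500,180),bottle=(268,241),cup=(418,259),scan=(230,160),scanh=(240,115),tape=(290,150),incpanel=(385,285),dialdisc=(375,270),fin=(352,240),fin2=(366,252),key=(363,294),red=(299,277),blue=(306,238)).items():
    print(n,P[v,u])
# crop upsample
c=cv2.resize(im[210:320,240:450],None,fx=3.8,fy=3.8,interpolation=cv2.INTER_CUBIC);cv2.imwrite("pics/crop0.png",c)
s=cv2.imread("pics/side0.png");cv2.imwrite("pics/crops0.png",cv2.resize(s[170:320,230:380],None,fx=4,fy=4,interpolation=cv2.INTER_CUBIC))
E
```

```text
shelf [ 0.462  0.134 -0.   ]
shelfBL [ 0.368  0.221 -0.001]
shelfBR [ 0.362 -0.464 -0.133]
shelfTL [ 0.761  0.224 -0.002]
bench [ 0.315  0.366 -0.133]
blackbox [0.71  0.35  0.286]
bb2 [0.782 0.308 0.281]
bb3 [ 0.778  0.308 -0.093]
bb4 [ 0.359  0.287 -0.112]
mon [ 0.744 -0.015  0.39 ]
mon2 [ 0.631 -0.39   0.389]
mon3 [ 0.636 -0.368  0.117]
bottle [0.528 0.035 0.094]
cup [ 0.502 -0.234  0.057]
scan [0.69  0.118 0.032]
scanh [0.781 0.102 0.032]
tape [ 0.721  0.005 -0.002]
incpanel [ 0.455 -0.175  0.05 ]
dialdisc [ 0.482 -0.156  0.058]
fin [ 0.534 -0.113  0.076]
fin2 [ 0.512 -0.138  0.08 ]
key [ 0.439 -0.133  0.071]
red [ 0.466 -0.022  0.13 ]
blue [ 0.531 -0.032  0.131]
```

View pics/crop0.png

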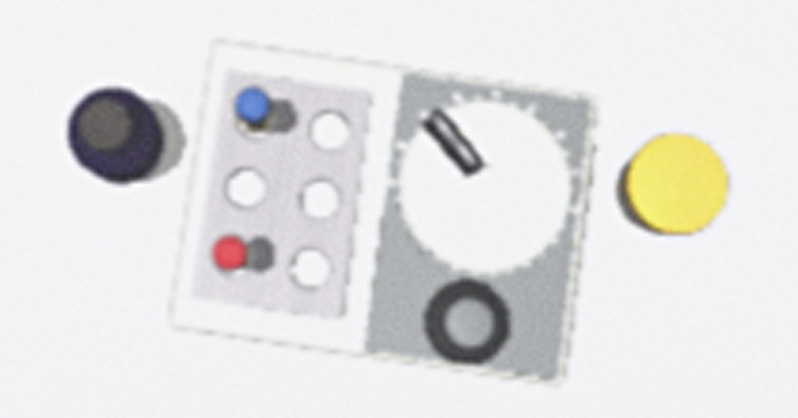

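View pics/crops0.png

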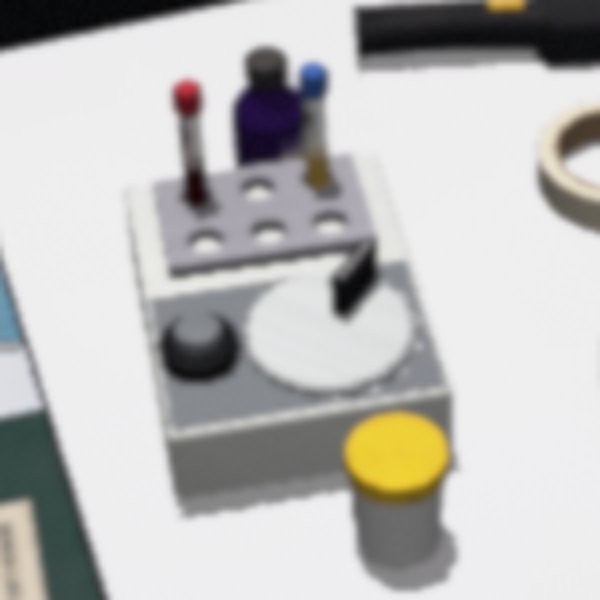

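The top view shows the incubator at px (285–397, 220–310), the fin at about (359,246), the key at (363,294), the bottle left (270,245), the cup right (418,259), and the monitor behind. A tall black box sits to the left at y>0.3. Next I'll fit the pose.

```bash
cat > fit.py <<'E'
from h import *
np.set_printoptions(precision=4,suppress=True)
d=np.load("pics/top0.npy");im=cv2.imread("pics/top0.png");p=camera_params("top");P=cloud(d,p)
x,y,z=P[...,0],P[...,1],P[...,2]
reg=(x>.38)&(x<.6)&(y>-.195)&(y<.012)
m=reg&(z>.042)&(z<.062)
rc=cv2.minAreaRect((P[m][:,:2]*1000).astype(np.float32));print(rc,m.sum())
print(cv2.boxPoints(rc))
k=reg&(z>.066)&(x<.46)&(y<-.1);print("key",k.sum(),P[k].mean(0),P[k].max(0))
f=reg&(z>.066)&(x>.49)&(y<-.08);print("fin",f.sum(),P[f].mean(0));
if f.sum()>5: print(P[f])
for n,mm in dict(mon=(x>.55)&(y>-.25)&(y<0)&(z>.05)&(x<.9)).items():
    print(n,P[mm].min(0),P[mm].max(0))
E
python3 fit.py; grep -rn tips_ahead . 2>/dev/null | head; python3 -c "
import plant;print([n for n in dir(plant) if n[0]!='_'])"
```

```text
((490.991455078125, -94.32260131835938), (190.15342712402344, 140.2438507080078), 82.22286224365234) 7476
[[ 408.6487 -179.0359]
 [ 547.6026 -198.0137]
 [ 573.3342   -9.6093]
 [ 434.3803    9.3685]]
key 139 [ 0.4384 -0.1323  0.0696] [ 0.4494 -0.1207  0.0732]
fin 119 [ 0.5212 -0.1248  0.0787]
[[ 0.5349 -0.1148  0.0809]
 [ 0.5349 -0.1166  0.0806]
 [ 0.535  -0.1185  0.0797]
 [ 0.5354 -0.1205  0.0762]
 [ 0.5336 -0.1134  0.0757]
 [ 0.5335 -0.1151  0.0772]
 [ 0.5331 -0.1165  0.0815]
 [ 0.5335 -0.1186  0.0776]
 [ 0.5332 -0.1202  0.0804]
 [ 0.5316 -0.1115  0.0782]
 [ 0.5316 -0.1132  0.0784]
 [ 0.5313 -0.1148  0.081 ]
 [ 0.5314 -0.1166  0.0807]
 [ 0.5314 -0.1184  0.0809]
 [ 0.5317 -0.1204  0.078 ]
 [ 0.5314 -0.1219  0.0809]
 [ 0.5301 -0.1117  0.0747]
 [ 0.5301 -0.1134  0.0752]
 [ 0.5295 -0.1148  0.0815]
 [ 0.5298 -0.1167  0.0789]
 [ 0.5298 -0.1186  0.0783]
 [ 0.5297 -0.1202  0.0799]
 [ 0.5295 -0.1218  0.0821]
 [ 0.5299 -0.1239  0.0786]
 [ 0.5284 -0.1135  0.0737]
 [ 0.5278 -0.1148  0.0806]
 [ 0.5279 -0.1167  0.0793]
 [ 0.5281 -0.1185  0.0783]
 [ 0.528  -0.1202  0.0793]
 [ 0.5276 -0.1217  0.083
[... 1847 characters left out ...]
2 -0.1274  0.0783]
 [ 0.5122 -0.1291  0.0783]
 [ 0.5122 -0.1309  0.0778]
 [ 0.5123 -0.1327  0.0776]
 [ 0.512  -0.1342  0.0809]
 [ 0.5119 -0.1358  0.0826]
 [ 0.5121 -0.1378  0.0801]
 [ 0.5109 -0.128   0.0712]
 [ 0.5104 -0.1291  0.0789]
 [ 0.5105 -0.1309  0.0777]
 [ 0.5104 -0.1326  0.0792]
 [ 0.5103 -0.1343  0.0801]
 [ 0.5104 -0.1361  0.0796]
 [ 0.5106 -0.138   0.0776]
 [ 0.509  -0.1296  0.0732]
 [ 0.5087 -0.1309  0.0778]
 [ 0.5087 -0.1326  0.0783]
 [ 0.5088 -0.1345  0.0776]
 [ 0.5089 -0.1365  0.0756]
 [ 0.5071 -0.1311  0.0759]
 [ 0.5067 -0.1324  0.0808]]
mon [ 0.5504 -0.25    0.05  ] [ 0.8444 -0.      0.3927]
['IKError', 'camera_params', 'close_job', 'read_camera', 'read_state', 'tips_ahead']
```

Run:
```python
from h import *
import plant;print(plant.tips_ahead)
s=read_state();print(R.from_rotvec(s["orientation"]).as_matrix().round(4), s["tool_pos"],s["t"])
A=[]
for n in ["top","side"]:
    A.append(cloud(np.load(f"pics/{n}0.npy"),camera_params(n)).reshape(-1,3))
A=np.vstack(A)
for lo in np.arange(.02,.4,.04):
  for y0 in (-.3,-.2,-.1,0):
    b=A[(A[:,2]>lo)&(A[:,2]<lo+.04)&(A[:,1]>y0)&(A[:,1]<y0+.1)&(A[:,0]>.58)&(A[:,0]<.9)]
    if len(b)>10: print(round(lo,2),y0,len(b),np.percentile(b[:,0],2).round(3))
b=A[(A[:,1]>.22)&(A[:,2]>.05)&(A[:,0]>.2)]
print("box",b.min(0),b.max(0))
```

```text
0.011
[[ 3.077e-01  9.515e-01 -6.000e-04]
 [ 9.515e-01 -3.077e-01 -1.500e-03]
 [-1.600e-03 -1.000e-04 -1.000e+00]] [0.18443891 0.57043504 0.22870655] 0.1
0.02 -0.3 527 0.839
0.02 -0.2 134 0.84
0.02 -0.1 632 0.669
0.02 0 1456 0.692
0.06 -0.3 703 0.839
0.06 -0.2 137 0.839
0.06 0 372 0.84
0.1 -0.3 2608 0.651
0.1 -0.2 1552 0.676
0.1 -0.1 1164 0.703
0.1 0 434 0.84
0.14 -0.3 2074 0.664
0.14 -0.2 1369 0.69
0.14 -0.1 765 0.717
0.14 0 488 0.84
0.18 -0.3 2326 0.664
0.18 -0.2 1862 0.69
0.18 -0.1 1261 0.717
0.18 0 644 0.84
0.22 -0.3 2613 0.664
0.22 -0.2 2350 0.691
0.22 -0.1 1998 0.717
0.22 0 820 0.84
0.26 -0.3 2972 0.664
0.26 -0.2 2645 0.691
0.26 -0.1 2581 0.718
0.26 0 1148 0.84
0.3 -0.3 3275 0.664
0.3 -0.2 2895 0.691
0.3 -0.1 2759 0.717
0.3 0 1352 0.84
0.34 -0.3 1287 0.66
0.34 -0.2 1024 0.683
0.34 -0.1 1063 0.709
0.34 0 482 0.839
0.38 -0.3 3916 0.65
0.38 -0.2 3396 0.677
0.38 -0.1 2950 0.704
0.38 0 527 0.839
box [0.20003034 0.22000561 0.05000602] [0.84861486 1.50471769 0.40402872]
```

Run:
```python
from h import *
for n in ["top","side"]:
  A=cloud(np.load(f"pics/{n}0.npy"),camera_params(n)).reshape(-1,3)
  A=A[A[:,2]>.05]
  for x0 in np.arange(0,.8,.1):
    r=[]
    for y0 in np.arange(.2,.8,.1):
      b=A[(A[:,0]>x0)&(A[:,0]<x0+.1)&(A[:,1]>y0)&(A[:,1]<y0+.1)]
      r.append((len(b),b[:,2].max().round(2) if len(b) else 0))
    print(n,round(x0,1),r)
```

```text
top 0.0 [(0, 0), (0, 0), (0, 0), (0, 0), (0, 0), (0, 0), (0, 0)]
top 0.1 [(0, 0), (0, 0), (0, 0), (0, 0), (0, 0), (0, 0), (0, 0)]
top 0.2 [(0, 0), (0, 0), (0, 0), (0, 0), (0, 0), (0, 0), (0, 0)]
top 0.3 [(0, 0), (4850, np.float64(0.29)), (2, np.float64(0.07)), (0, 0), (0, 0), (0, 0), (0, 0)]
top 0.4 [(0, 0), (8212, np.float64(0.29)), (0, 0), (0, 0), (0, 0), (0, 0), (0, 0)]
top 0.5 [(0, 0), (8265, np.float64(0.29)), (0, 0), (0, 0), (0, 0), (0, 0), (0, 0)]
top 0.6 [(0, 0), (8168, np.float64(0.29)), (109, np.float64(0.29)), (0, 0), (0, 0), (0, 0), (0, 0)]
top 0.7 [(0, 0), (7059, np.float64(0.29)), (507, np.float64(0.29)), (0, 0), (0, 0), (0, 0), (0, 0)]
side 0.0 [(0, 0), (0, 0), (0, 0), (0, 0), (0, 0), (0, 0), (0, 0)]
side 0.1 [(0, 0), (0, 0), (620, np.float64(0.35)), (834, np.float64(0.39)), (68, np.float64(0.31)), (0, 0), (0, 0)]
side 0.2 [(0, 0), (0, 0), (11, np.float64(0.32)), (228, np.float64(0.39)), (437, np.float64(0.35)), (195, np.float64(0.31)), (49, np.float64(0.3))]
side 0.3 [(12, np.float64(0.22)), (2785, np.float64(0.29)), (486, np.float64(0.29)), (0, 0), (0, 0), (1029, np.float64(0.31)), (214, np.float64(0.3))]
side 0.4 [(43, np.float64(0.29)), (4059, np.float64(0.29)), (500, np.float64(0.29)), (0, 0), (0, 0), (636, np.float64(0.31)), (12, np.float64(0.27))]
side 0.5 [(29, np.float64(0.29)), (3821, np.float64(0.29)), (465, np.float64(0.29)), (0, 0), (0, 0), (12, np.float64(0.19)), (0, 0)]
side 0.6 [(47, np.float64(0.29)), (3584, np.float64(0.29)), (436, np.float64(0.29)), (0, 0), (0, 0), (0, 0), (0, 0)]
side 0.7 [(42, np.float64(0.29)), (3086, np.float64(0.29)), (382, np.float64(0.29)), (0, 0), (0, 0), (0, 0), (0, 0)]
```

Call:
play_rows --increments '[[[0,0,-4,0],[0,0,-8,0],[0,0,-12,0],[0,0,-14,0],[0,0,-14,0]]]' --jaw 0 --squeeze 10

```text
t: 0.6
tool_pos: [0.185, 0.5718, 0.3729]
orientation: [-2.538, -1.847, -0.006]
force: [-1.1, -0.2, 0.1]
opening: 0.0575
```

Call:
play_rows --increments '[[[-3.5,3,0,0.1],[-7,6,0,0.2],[-10.5,9.2,0,0.3],[-14,12.3,0,0.4],[-17.5,15.4,0,0.5]]]'

```text
t: 1.1
tool_pos: [0.2776, 0.3559, 0.3698]
orientation: [-2.919, -1.156, -0.001]
force: [1.3, 0.8, -0.3]
opening: 0.0176
```

Call:
play_rows --increments '[[[-1.7,4.5,0,0.13],[-3.4,9,0,0.26],[-5.1,13.5,0,0.39],[-6.8,18,0,0.52],[-8.5,22.5,0,0.65]]]'

```text
t: 1.6
tool_pos: [0.3695, 0.1318, 0.3673]
orientation: [-3.136, -0.156, 0.003]
force: [0.1, -0.6, 0.6]
opening: 0.0002
```

```bash
cat >> h.py <<'E'
C=np.array([.491,-.0943]); TH=-np.deg2rad(7.78)
EX=np.array([np.cos(TH),np.sin(TH)]);EY=np.array([-np.sin(TH),np.cos(TH)])
AX=C+.018*EX-.045*EY; KEY=C-.047*EX-.045*EY
def w(a,b): return C+a/1000*EX+b/1000*EY
def go(xy,z,head=TH):
    s=read_state();M=R.from_rotvec(s["orientation"]).as_matrix()
    d=np.array([*xy,z])-s["tool_pos"]
    h=np.arctan2(M[1,0],M[0,0])
    loc=(s["tool_pos"][:2]-AX); print("t",s["t"],"pos",s["tool_pos"].round(4),"rel axis mm",(loc@EX*1000).round(1),(loc@EY*1000).round(1),"F",s["force"].round(1),"open",round(s["opening"],4),"tilt",M[2,2].round(4))
    print("need cm",(M.T@d*100).round(2),"turn",round((h-head+np.pi)%(2*np.pi)-np.pi,3))
E
python3 -c "
from h import *
go(w(13,-8),.36)"
```

```text
t 1.6 pos [0.3695 0.1318 0.3673] rel axis mm -168.9 252.6 F [ 0.1 -0.6  0.6] open 0.0002 tilt -1.0
need cm [10.92 24.78  0.66] turn 0.235
```

Call:
play_rows --increments '[[[2,4.4,0,0.1],[4,8.8,0,0.2],[6,13.2,0,0.235],[8,17.8,0,0.235],[10,22.3,0,0.235]]]'

```text
t: 2.1
tool_pos: [0.4912, -0.0822, 0.3645]
orientation: [-3.132, 0.214, 0.007]
force: [0.3, 1.0, 1.1]
opening: 0.0003
```

```bash
python3 -c "
from h import *
go(w(13,-8),.13)"
```

```text
t 2.1 pos [ 0.4912 -0.0822  0.3645] rel axis mm -19.4 57.0 F [0.3 1.  1.1] open 0.0003 tilt -1.0
need cm [ 1.55  2.05 23.44] turn -0.0
```

Call:
play_rows --increments '[[[1,1.5,3,0],[1.55,2.05,7,0],[1.55,2.05,11,0],[1.55,2.05,15,0],[1.55,2.05,17,0]]]'

```text
t: 2.6
tool_pos: [0.4997, -0.1034, 0.1877]
orientation: [-3.13, 0.214, 0.02]
force: [-0.4, -0.8, 0.3]
opening: 0.0005
```

```bash
python3 -c "
from h import *
go(w(13,-8),.13)
for n in ['side','wrist']:
    im,d=read_camera(n); cv2.imwrite(f'pics/{n}1.png',im)
"
```

```text
t 2.6 pos [ 0.4997 -0.1034  0.1877] rel axis mm -8.1 37.2 F [-0.4 -0.8  0.3] open 0.0005 tilt -0.9999
need cm [0.39 0.04 5.77] turn -0.001
```

View pics/wrist1.png

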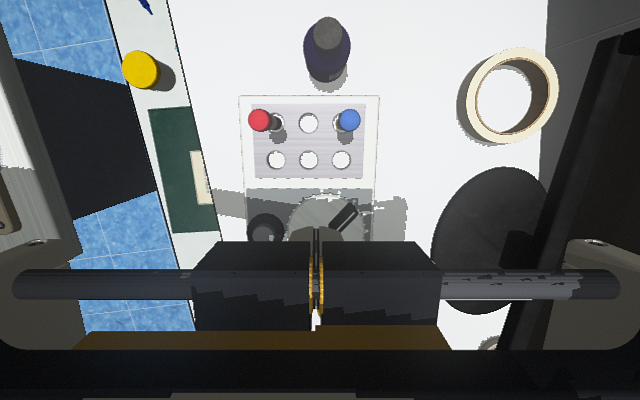

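View pics/side1.png

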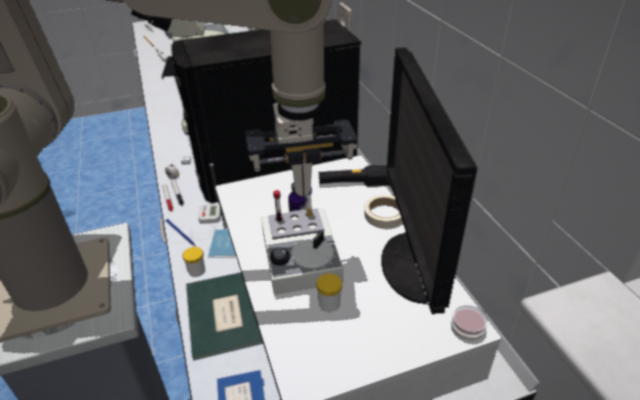

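The wrist view shows the closed tips at about (316,300), the fin at (345,213), and the red and blue tubes on top. In the side view the gripper is above the dial and the tubes stand clear. I'll crop the fingers.

```bash
python3 -c "
import cv2
s=cv2.imread('pics/side1.png');cv2.imwrite('pics/crops1.png',cv2.resize(s[110:300,230:380],None,fx=3.1,fy=3.1,interpolation=cv2.INTER_CUBIC))"
```

```text
(no output)
```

View pics/crops1.png

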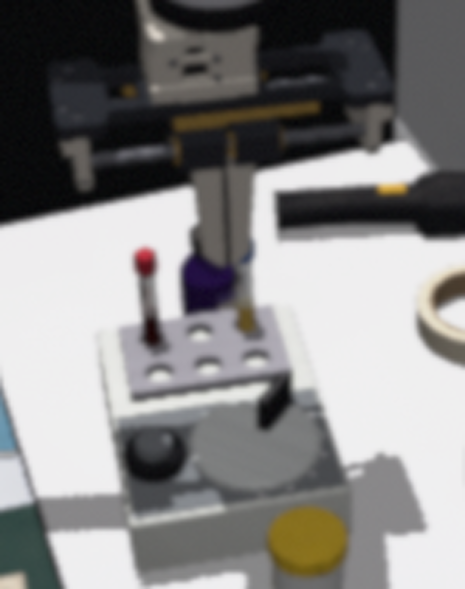

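Call:
play_rows --increments '[[[0.4,0,3,0],[0.4,0,6,0],[0.4,0,8,0],[0.4,0,9,0],[0.4,0,9,0]]]'

```text
t: 3.2
tool_pos: [0.5014, -0.1029, 0.0975]
orientation: [-3.129, 0.213, 0.026]
force: [-0.0, -0.5, 0.3]
opening: 0.0001
```

```bash
python3 -c "
from h import *
go(w(13,-8),.079)
"
```

```text
t 3.2 pos [ 0.5014 -0.1029  0.0975] rel axis mm -6.5 37.9 F [-0.  -0.5  0.3] open 0.0001 tilt -0.9999
need cm [0.18 0.1  1.84] turn -0.0
```

Call:
play_rows --increments '[[[0.1,0,0.7,0],[0.1,0,1.3,0],[0.1,0,1.8,0],[0.1,0,1.85,0],[0.1,0,1.85,0]]]'

```text
t: 3.7
tool_pos: [0.5021, -0.1029, 0.079]
orientation: [-3.129, 0.213, 0.026]
force: [0.4, -0.6, 0.4]
opening: 0.0007
```

```bash
python3 -c "
from h import *
go(w(13,-8),.079)
im,d=read_camera('side');cv2.imwrite('pics/crops2.png',cv2.resize(im[110:300,230:380],None,fx=3.1,fy=3.1,interpolation=cv2.INTER_CUBIC))
im,d=read_camera('wrist');cv2.imwrite('pics/wrist2.png',im)
"
```

```text
t 3.7 pos [ 0.5021 -0.1029  0.079 ] rel axis mm -5.9 37.9 F [ 0.4 -0.6  0.4] open 0.0007 tilt -0.9999
need cm [ 0.09  0.09 -0.01] turn -0.0
```

View pics/crops2.png

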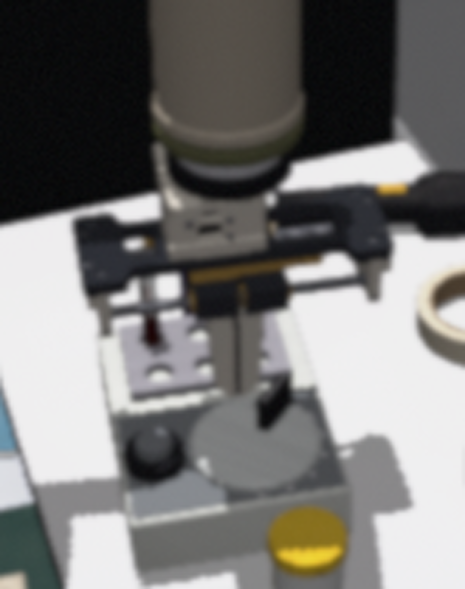

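View pics/wrist2.png

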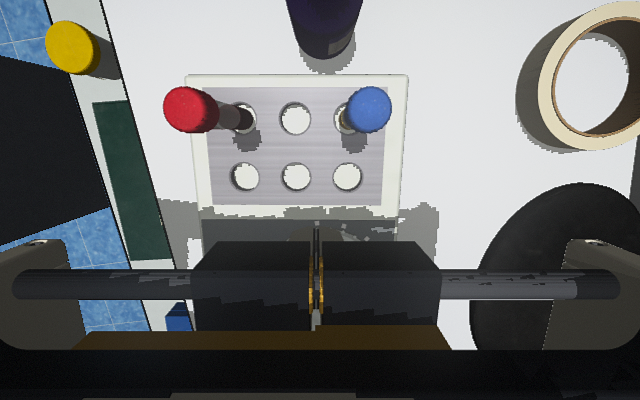

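```bash
cat >> h.py <<'E'
def centre(phi,r=30,a=14,turn=0):
    # finger centre rel. dial axis (incubator axes, mm) touching fin at phi deg (left +), finger yaw = turn deg
    p=np.deg2rad(phi);c,s=np.cos(p),np.sin(p)
    pt=r*np.array([c,s])+5*np.array([-s,c]); t=np.deg2rad(turn)
    Rm=np.array([[np.cos(t),-np.sin(t)],[np.sin(t),np.cos(t)]])
    q=phi-turn
    off=np.array([-a*np.clip(q/4,-1,1),7.5])
    return pt+Rm@off
def wa(v): return AX+v[0]/1000*EX+v[1]/1000*EY
def plan(phis,r=30,a=14,turn=0,z=.079):
    for f in phis:
        print("phi",f,end=" "); go(wa(centre(f,r,a,turn)),z,TH+np.deg2rad(turn))
E
python3 -c "
from h import *
plan([54,48,42,36,33,30])
"
```

```text
phi 54 t 3.8 pos [ 0.5023 -0.103   0.0793] rel axis mm -5.6 37.9 F [0.6 0.8 0.1] open 0.0003 tilt -0.9999
need cm [0.52 0.32 0.02] turn -0.0
phi 48 t 3.8 pos [ 0.5023 -0.103   0.0793] rel axis mm -5.6 37.9 F [0.6 0.8 0.1] open 0.0003 tilt -0.9999
need cm [0.8  0.48 0.01] turn -0.0
phi 42 t 3.8 pos [ 0.5023 -0.103   0.0793] rel axis mm -5.6 37.9 F [0.6 0.8 0.1] open 0.0003 tilt -0.9999
need cm [1.06 0.66 0.01] turn -0.0
phi 36 t 3.8 pos [ 0.5023 -0.103   0.0793] rel axis mm -5.6 37.9 F [0.6 0.8 0.1] open 0.0003 tilt -0.9999
need cm [1.3  0.87 0.  ] turn -0.0
phi 33 t 3.8 pos [ 0.5023 -0.103   0.0793] rel axis mm -5.6 37.9 F [0.6 0.8 0.1] open 0.0003 tilt -0.9999
need cm [ 1.41  0.99 -0.  ] turn -0.0
phi 30 t 3.8 pos [ 0.5023 -0.103   0.0793] rel axis mm -5.6 37.9 F [0.6 0.8 0.1] open 0.0003 tilt -0.9999
need cm [ 1.51  1.11 -0.  ] turn -0.0
```

Call:
play_rows --increments '[[[0.3,0.2,0,0],[0.55,0.33,0,0],[0.8,0.48,0,0],[0.95,0.57,0,0],[1.1,0.68,0,0]]]'

```text
t: 4.3
tool_pos: [0.512, -0.111, 0.0789]
orientation: [-3.129, 0.213, 0.027]
force: [-3.2, 2.6, 2.8]
opening: 0.0001
```

```bash
python3 -c "
from h import *
plan([39,36,33,30])
"
```

```text
phi 39 t 4.3 pos [ 0.512  -0.111   0.0789] rel axis mm 5.0 31.3 F [-3.2  2.6  2.8] open 0.0001 tilt -0.9998
need cm [ 0.11  0.1  -0.01] turn -0.0
phi 36 t 4.3 pos [ 0.512  -0.111   0.0789] rel axis mm 5.0 31.3 F [-3.2  2.6  2.8] open 0.0001 tilt -0.9998
need cm [ 0.23  0.21 -0.01] turn -0.0
phi 33 t 4.3 pos [ 0.512  -0.111   0.0789] rel axis mm 5.0 31.3 F [-3.2  2.6  2.8] open 0.0001 tilt -0.9998
need cm [ 0.34  0.33 -0.01] turn -0.0
phi 30 t 4.3 pos [ 0.512  -0.111   0.0789] rel axis mm 5.0 31.3 F [-3.2  2.6  2.8] open 0.0001 tilt -0.9998
need cm [ 0.45  0.45 -0.02] turn -0.0
```

Call:
play_rows --increments '[[[0.1,0.08,0,0],[0.18,0.17,0,0],[0.25,0.23,0,0],[0.3,0.28,0,0],[0.3,0.28,0,0]]]'

```text
t: 4.8
tool_pos: [0.5147, -0.1144, 0.0789]
orientation: [-3.129, 0.214, 0.026]
force: [-1.2, 0.5, -0.4]
opening: 0.0003
```

```bash
python3 -c "
from h import *
plan([33])
im,d=read_camera('side');cv2.imwrite('pics/crops3.png',cv2.resize(im[110:300,230:380],None,fx=3.1,fy=3.1,interpolation=cv2.INTER_CUBIC))
im,d=read_camera('top');cv2.imwrite('pics/top3.png',cv2.resize(im[210:320,240:450],None,fx=3.8,fy=3.8,interpolation=cv2.INTER_CUBIC))
"
```

```text
phi 33 t 4.8 pos [ 0.5147 -0.1144  0.0789] rel axis mm 8.3 28.3 F [-1.2  0.5 -0.4] open 0.0003 tilt -0.9998
need cm [ 0.02  0.02 -0.01] turn -0.001
```

View pics/crops3.png

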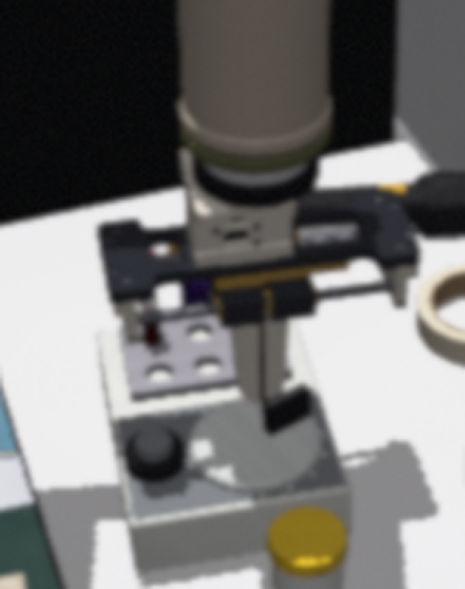

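View pics/top3.png

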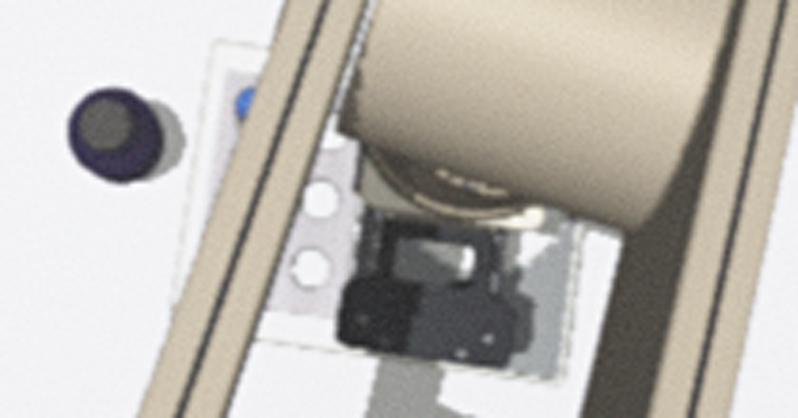

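Force dropped and the fin has turned. The side crop shows it at (288,408), ahead of the finger. I'll measure its angle numerically.

```bash
cat >> h.py <<'E'
def finang(save=None):
    im,d=read_camera('side');p=camera_params('side')
    P=cloud(d,p)
    rel=P[...,:2]-AX;u=rel@EX*1000;v=rel@EY*1000;z=P[...,2]*1000
    m=(np.hypot(u,v)<48)&(z>64)&(z<90)&(im.max(2)<75)&(d>0)
    # chamfer: compare dark mask with the rendered fin
    g=im.max(2).astype(float); best=[]
    for f in range(60,-85,-2):
        a=np.deg2rad(f);e=np.array([np.cos(a),np.sin(a)]);n=np.array([-e[1],e[0]])
        pts=[wa(e*r+n*t) for r in(8,42) for t in(-5,5)]
        c=np.array([[*q,h] for q in pts for h in(.058,.082)])
        hull=cv2.convexHull(proj(c,p).astype(np.float32)*16).astype(np.int32)
        mk=np.zeros(g.shape,np.uint8);cv2.fillConvexPoly(mk,hull,255,shift=4)
        ring=cv2.dilate(mk,np.ones((5,5)))&~mk
        best.append((g[ring>0].mean()-g[mk>0].mean(),g[mk>0].mean(),f))
    best.sort(reverse=True);print("fin est (contrast,dark,deg):",[(round(a),round(b),f) for a,b,f in best[:4]])
    if m.sum()>8:
        print("cloud n",m.sum(),"mean",u[m].mean().round(1),v[m].mean().round(1),"ang",np.degrees(np.arctan2(v[m].mean(),u[m].mean())).round(1))
    if save: cv2.imwrite(save,cv2.resize(im[110:300,230:380],None,fx=3.1,fy=3.1,interpolation=cv2.INTER_CUBIC))
E
python3 -c "
from h import *
finang()
plan([24,18,15,12,9,6])
"
```

```text
fin est (contrast,dark,deg): [(84, 56, 12), (84, 56, 14), (83, 54, 10), (81, 55, 8)]
cloud n 150 mean 19.1 3.5 ang 10.3
phi 24 t 4.95 pos [ 0.5146 -0.1142  0.0789] rel axis mm 8.1 28.4 F [-0.9  0.6 -0.7] open 0.0004 tilt -0.9998
need cm [ 0.33  0.42 -0.02] turn -0.0
phi 18 t 4.95 pos [ 0.5146 -0.1142  0.0789] rel axis mm 8.1 28.4 F [-0.9  0.6 -0.7] open 0.0004 tilt -0.9998
need cm [ 0.49  0.69 -0.02] turn -0.0
phi 15 t 4.95 pos [ 0.5146 -0.1142  0.0789] rel axis mm 8.1 28.4 F [-0.9  0.6 -0.7] open 0.0004 tilt -0.9998
need cm [ 0.56  0.83 -0.03] turn -0.0
phi 12 t 4.95 pos [ 0.5146 -0.1142  0.0789] rel axis mm 8.1 28.4 F [-0.9  0.6 -0.7] open 0.0004 tilt -0.9998
need cm [ 0.62  0.98 -0.03] turn -0.0
phi 9 t 4.95 pos [ 0.5146 -0.1142  0.0789] rel axis mm 8.1 28.4 F [-0.9  0.6 -0.7] open 0.0004 tilt -0.9998
need cm [ 0.68  1.13 -0.03] turn -0.0
phi 6 t 4.95 pos [ 0.5146 -0.1142  0.0789] rel axis mm 8.1 28.4 F [-0.9  0.6 -0.7] open 0.0004 tilt -0.9998
need cm [ 0.73  1.28 -0.03] turn -0.0
```

Run:
```python
import h
from h import *
s0=cv2.imread("pics/side0.png");d0=np.load("pics/side0.npy")
h.read_camera=lambda n:(s0,d0)
finang()
p=camera_params('side')
K0=proj(np.array([[*KEY,.071],[*wa((0,0)),.057]]),p);print(K0)
def draw(im,angs,out):
    c=cv2.resize(im[200:290,240:360],None,fx=6,fy=6,interpolation=cv2.INTER_CUBIC)
    for f,col in angs:
        a=np.deg2rad(f);e=np.array([np.cos(a),np.sin(a)])
        q=proj(np.array([[*wa(e*r),.082] for r in(8,42)]),p)
        q=((q-[240,200])*6+3).astype(int)
        cv2.line(c,tuple(map(int,q[0])),tuple(map(int,q[1])),col,1)
    cv2.imwrite(out,c)
draw(s0,[(48,(0,0,255)),(24,(0,255,0)),(0,(255,0,0))],"pics/d0.png")
import importlib,plant
im,_=plant.read_camera('side')
draw(im,[(48,(0,0,255)),(24,(0,255,0)),(0,(255,0,0))],"pics/d1.png")
```

```text
fin est (contrast,dark,deg): [(100, 89, 44), (98, 91, 42), (97, 94, 40), (94, 98, 38)]
cloud n 76 mean 15.4 7.2 ang 25.1
[[278.71456863 250.11643186]
 [311.66875727 250.09481196]]
```

View pics/d0.png

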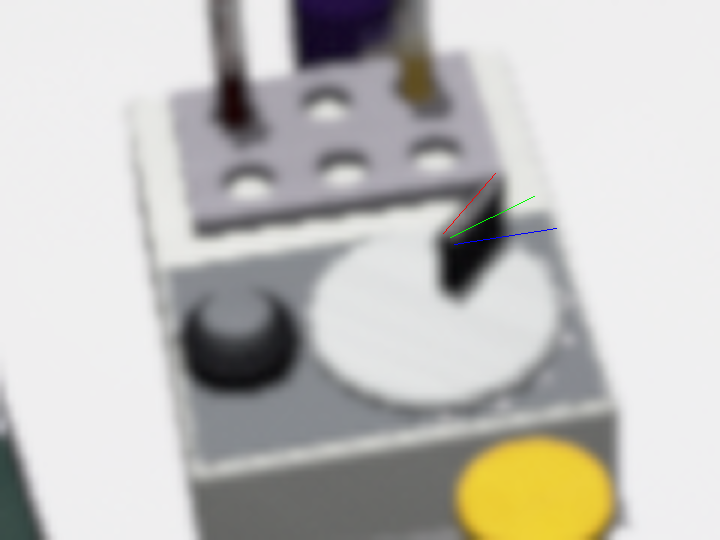

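View pics/d1.png

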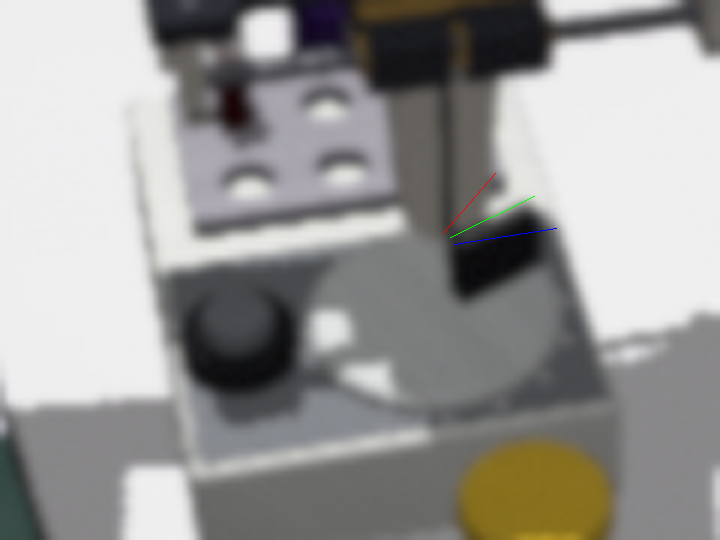

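```bash
cat >> h.py <<'E'
def score(im,p,f,off):
    g=im.max(2).astype(float)
    a=np.deg2rad(f);e=np.array([np.cos(a),np.sin(a)]);n=np.array([-e[1],e[0]])
    c=np.array([[*wa(e*r+n*t),hh] for r in(8,42) for t in(-5,5) for hh in(.058,.082)])
    hull=cv2.convexHull(((proj(c,p)+off)*16).astype(np.float32)).astype(np.int32)
    mk=np.zeros(g.shape,np.uint8);cv2.fillConvexPoly(mk,hull,255,shift=4)
    ring=cv2.dilate(mk,np.ones((5,5)))&~mk
    return g[ring>0].mean()-g[mk>0].mean()
def finang2(save=None):
    im,d=read_camera('side');p=camera_params('side')
    r=sorted([(score(im,p,f,OFF),f) for f in range(70,-90,-2)],reverse=True)
    print("fin deg:",[(round(a),f) for a,f in r[:5]])
    if save: cv2.imwrite(save,cv2.resize(im[190:300,230:380],None,fx=5,fy=5,interpolation=cv2.INTER_CUBIC))
OFF=(0,0)
E
python3 - <<'E'
from h import *
import h
p=camera_params('side');s0=cv2.imread("pics/side0.png")
r=max((score(s0,p,48,(a,b)),a,b) for a in np.arange(-3,3.1,.5) for b in np.arange(-3,3.1,.5));print(r)
h.OFF=r[1:]
open("h.py","a").write(f"OFF=({r[1]},{r[2]})\n")
finang2()
h.read_camera=lambda n:(s0,0)
finang2()
E
```

```text
(np.float64(109.60569306930694), np.float64(1.0), np.float64(1.5))
fin deg: [(84, 18), (84, 20), (82, 24), (82, 22), (81, 16)]
fin deg: [(110, 52), (110, 48), (108, 54), (107, 50), (103, 46)]
```

Call:
play_rows --increments '[[[0.17,0.2,0,0],[0.33,0.4,0,0],[0.42,0.55,0,0],[0.5,0.68,0,0],[0.55,0.8,0,0]]]'

```text
t: 5.55
tool_pos: [0.5187, -0.1226, 0.0786]
orientation: [-3.128, 0.213, 0.028]
force: [-3.3, 3.3, 1.6]
opening: 0.0006
```

```bash
python3 -c "
from h import *
plan([15,12,9,6])
"
```

```text
phi 15 t 5.55 pos [ 0.5187 -0.1226  0.0786] rel axis mm 13.2 20.7 F [-3.3  3.3  1.6] open 0.0006 tilt -0.9998
need cm [ 0.04  0.06 -0.04] turn -0.0
phi 12 t 5.55 pos [ 0.5187 -0.1226  0.0786] rel axis mm 13.2 20.7 F [-3.3  3.3  1.6] open 0.0006 tilt -0.9998
need cm [ 0.11  0.21 -0.04] turn -0.0
phi 9 t 5.55 pos [ 0.5187 -0.1226  0.0786] rel axis mm 13.2 20.7 F [-3.3  3.3  1.6] open 0.0006 tilt -0.9998
need cm [ 0.16  0.36 -0.04] turn -0.0
phi 6 t 5.55 pos [ 0.5187 -0.1226  0.0786] rel axis mm 13.2 20.7 F [-3.3  3.3  1.6] open 0.0006 tilt -0.9998
need cm [ 0.21  0.51 -0.04] turn -0.0
```

Call:
play_rows --increments '[[[0.04,0.08,0,0],[0.08,0.16,0,0],[0.12,0.25,0,0],[0.15,0.32,0,0],[0.15,0.33,0,0]]]'

```text
t: 6.05
tool_pos: [0.5199, -0.1264, 0.0787]
orientation: [-3.128, 0.214, 0.027]
force: [0.1, -0.6, 0.6]
opening: 0.0006
```

```bash
python3 -c "
from h import *
finang2('pics/d2.png')
plan([9,6,3,0])
"
```

```text
fin deg: [(84, 4), (83, 2), (82, 0), (80, -2), (79, 6)]
phi 9 t 6.1 pos [ 0.5198 -0.1263  0.0786] rel axis mm 14.9 17.2 F [-0.7 -0.8 -0.1] open 0.0005 tilt -0.9998
need cm [-0.01  0.01 -0.04] turn -0.0
phi 6 t 6.1 pos [ 0.5198 -0.1263  0.0786] rel axis mm 14.9 17.2 F [-0.7 -0.8 -0.1] open 0.0005 tilt -0.9998
need cm [ 0.04  0.16 -0.04] turn -0.0
phi 3 t 6.1 pos [ 0.5198 -0.1263  0.0786] rel axis mm 14.9 17.2 F [-0.7 -0.8 -0.1] open 0.0005 tilt -0.9998
need cm [ 0.43  0.31 -0.05] turn -0.0
phi 0 t 6.1 pos [ 0.5198 -0.1263  0.0786] rel axis mm 14.9 17.2 F [-0.7 -0.8 -0.1] open 0.0005 tilt -0.9998
need cm [ 1.51  0.47 -0.07] turn -0.0
```

View pics/d2.png

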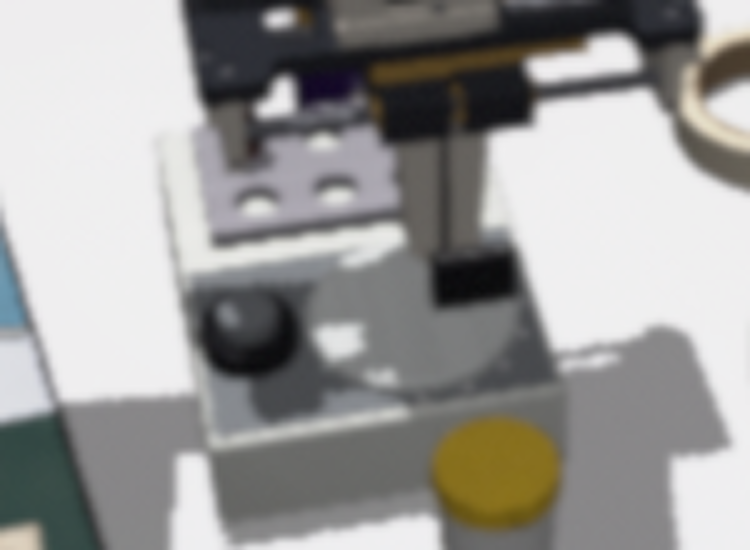

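The fin is now at about 0° (two clicks), lying from (440,280) to (515,275). I'll turn the finger with the fin for the next clicks.

```bash
python3 -c "
from h import *
print([centre(f,28,14,-18).round(1) for f in (0,-8,-12,-15,-16,-18,-20)])
go(wa((22,21)),.079,TH-np.deg2rad(18))
"
```

```text
[array([17. , 16.5]), array([17.4, 12.5]), array([17.4, 10.5]), array([20.7,  8. ]), array([24. ,  6.4]), array([30.5,  3.2]), array([37. ,  0.1])]
t 6.1 pos [ 0.5198 -0.1263  0.0786] rel axis mm 14.9 17.2 F [-0.7 -0.8 -0.1] open 0.0005 tilt -0.9998
need cm [ 0.71 -0.38 -0.05] turn 0.314
```

```bash
cat >> h.py <<'E'
def flat(phis,r=26,g=0,z=.079):
    for f in phis:
        a=np.deg2rad(f);e=np.array([np.cos(a),np.sin(a)]);n=np.array([-e[1],e[0]])
        print("phi",f,end=" ");go(wa(r*e+(12.5+g)*n),z,TH+a)
E
python3 -c "
from h import *
flat([4,0,-4,-8,-12,-15])
"|grep -v mmx
```

```text
phi 4 t 6.1 pos [ 0.5198 -0.1263  0.0786] rel axis mm 14.9 17.2 F [-0.7 -0.8 -0.1] open 0.0005 tilt -0.9998
need cm [ 1.02  0.29 -0.06] turn -0.07
phi 0 t 6.1 pos [ 0.5198 -0.1263  0.0786] rel axis mm 14.9 17.2 F [-0.7 -0.8 -0.1] open 0.0005 tilt -0.9998
need cm [ 1.11  0.47 -0.06] turn -0.0
phi -4 t 6.1 pos [ 0.5198 -0.1263  0.0786] rel axis mm 14.9 17.2 F [-0.7 -0.8 -0.1] open 0.0005 tilt -0.9998
need cm [ 1.19  0.65 -0.06] turn 0.069
phi -8 t 6.1 pos [ 0.5198 -0.1263  0.0786] rel axis mm 14.9 17.2 F [-0.7 -0.8 -0.1] open 0.0005 tilt -0.9998
need cm [ 1.26  0.84 -0.06] turn 0.139
phi -12 t 6.1 pos [ 0.5198 -0.1263  0.0786] rel axis mm 14.9 17.2 F [-0.7 -0.8 -0.1] open 0.0005 tilt -0.9998
need cm [ 1.31  1.04 -0.06] turn 0.209
phi -15 t 6.1 pos [ 0.5198 -0.1263  0.0786] rel axis mm 14.9 17.2 F [-0.7 -0.8 -0.1] open 0.0005 tilt -0.9998
need cm [ 1.35  1.19 -0.07] turn 0.261
```

Call:
play_rows --increments '[[[0.4,0,0,0],[0.8,0.1,0,0],[1.1,0.3,0,0],[1.12,0.47,0,0],[1.16,0.58,0,0.04]]]'

```text
t: 6.6
tool_pos: [0.5314, -0.1331, 0.0786]
orientation: [-3.122, 0.276, 0.026]
force: [3.9, 4.0, -0.1]
opening: 0.0002
```

```bash
python3 -c "
from h import *
flat([0,-4,-8,-12,-15])
"|grep -v mmx
```

```text
phi 0 t 6.6 pos [ 0.5314 -0.1331  0.0786] rel axis mm 27.3 12.0 F [ 3.9  4.  -0.1] open 0.0002 tilt -0.9998
need cm [-0.13 -0.05 -0.04] turn -0.041
phi -4 t 6.6 pos [ 0.5314 -0.1331  0.0786] rel axis mm 27.3 12.0 F [ 3.9  4.  -0.1] open 0.0002 tilt -0.9998
need cm [-0.04  0.13 -0.04] turn 0.029
phi -8 t 6.6 pos [ 0.5314 -0.1331  0.0786] rel axis mm 27.3 12.0 F [ 3.9  4.  -0.1] open 0.0002 tilt -0.9998
need cm [ 0.03  0.32 -0.04] turn 0.099
phi -12 t 6.6 pos [ 0.5314 -0.1331  0.0786] rel axis mm 27.3 12.0 F [ 3.9  4.  -0.1] open 0.0002 tilt -0.9998
need cm [ 0.1   0.51 -0.05] turn 0.169
phi -15 t 6.6 pos [ 0.5314 -0.1331  0.0786] rel axis mm 27.3 12.0 F [ 3.9  4.  -0.1] open 0.0002 tilt -0.9998
need cm [ 0.13  0.66 -0.05] turn 0.221
```

Call:
play_rows --increments '[[[0,0.12,0,0.03],[0.02,0.22,0,0.07],[0.04,0.32,0,0.1],[0.07,0.42,0,0.14],[0.1,0.5,0,0.17]]]'

```text
t: 7.1
tool_pos: [0.5318, -0.1383, 0.0787]
orientation: [-3.088, 0.543, 0.025]
force: [1.7, -0.7, 0.1]
opening: 0.0007
```

```bash
python3 -c "
from h import *
flat([-12,-15,-18])
"|grep -v mmx
```

```text
phi -12 t 7.1 pos [ 0.5318 -0.1383  0.0787] rel axis mm 28.4 6.9 F [ 1.7 -0.7  0.1] open 0.0007 tilt -0.9999
need cm [-0.03  0.02 -0.03] turn -0.003
phi -15 t 7.1 pos [ 0.5318 -0.1383  0.0787] rel axis mm 28.4 6.9 F [ 1.7 -0.7  0.1] open 0.0007 tilt -0.9999
need cm [ 0.03  0.16 -0.03] turn 0.049
phi -18 t 7.1 pos [ 0.5318 -0.1383  0.0787] rel axis mm 28.4 6.9 F [ 1.7 -0.7  0.1] open 0.0007 tilt -0.9999
need cm [ 0.08  0.3  -0.03] turn 0.102
```

Force has dropped, which suggests the third click. I'll check.

```bash
python3 -c "
from h import *
finang2('pics/d3.png')
flat([-12,-18,-24])
"|grep -v mmx
```

```text
fin deg: [(81, -14), (81, -8), (81, -10), (81, -12), (80, -6)]
phi -12 t 7.15 pos [ 0.5315 -0.1386  0.0786] rel axis mm 28.1 6.6 F [-0.9  0.2  0.1] open 0.0007 tilt -0.9998
need cm [-0.01 -0.02 -0.04] turn -0.005
phi -18 t 7.15 pos [ 0.5315 -0.1386  0.0786] rel axis mm 28.1 6.6 F [-0.9  0.2  0.1] open 0.0007 tilt -0.9998
need cm [ 0.11  0.26 -0.04] turn 0.1
phi -24 t 7.15 pos [ 0.5315 -0.1386  0.0786] rel axis mm 28.1 6.6 F [-0.9  0.2  0.1] open 0.0007 tilt -0.9998
need cm [ 0.19  0.55 -0.04] turn 0.205
```

View pics/d3.png

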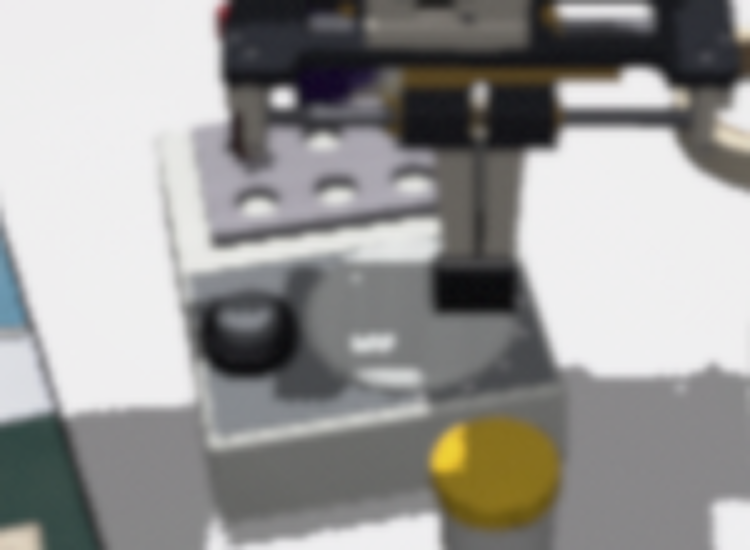

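The fin is at about -10°, just before the ridge, so the third click hasn't gone over yet. I'll go on a little.

Call:
play_rows --increments '[[[0.02,0.06,0,0.02],[0.04,0.11,0,0.04],[0.06,0.16,0,0.06],[0.08,0.2,0,0.08],[0.08,0.2,0,0.08]]]'

```text
t: 7.65
tool_pos: [0.5315, -0.1409, 0.0786]
orientation: [-3.065, 0.671, 0.027]
force: [-0.4, 1.0, -0.3]
opening: 0.0005
```

```bash
python3 -c "
from h import *
finang2('pics/d4.png')
flat([-12,-18,-24])
"|grep -v mmx
```

```text
fin deg: [(78, -22), (78, -18), (78, -20), (77, -16), (77, -24)]
phi -12 t 7.7 pos [ 0.5315 -0.1408  0.0786] rel axis mm 28.4 4.4 F [ 0.4 -0.2  0. ] open 0.0006 tilt -0.9998
need cm [-0.11 -0.22 -0.04] turn -0.085
phi -18 t 7.7 pos [ 0.5315 -0.1408  0.0786] rel axis mm 28.4 4.4 F [ 0.4 -0.2  0. ] open 0.0006 tilt -0.9998
need cm [ 0.03  0.05 -0.05] turn 0.02
phi -24 t 7.7 pos [ 0.5315 -0.1408  0.0786] rel axis mm 28.4 4.4 F [ 0.4 -0.2  0. ] open 0.0006 tilt -0.9998
need cm [ 0.14  0.33 -0.05] turn 0.125
```

View pics/d4.png

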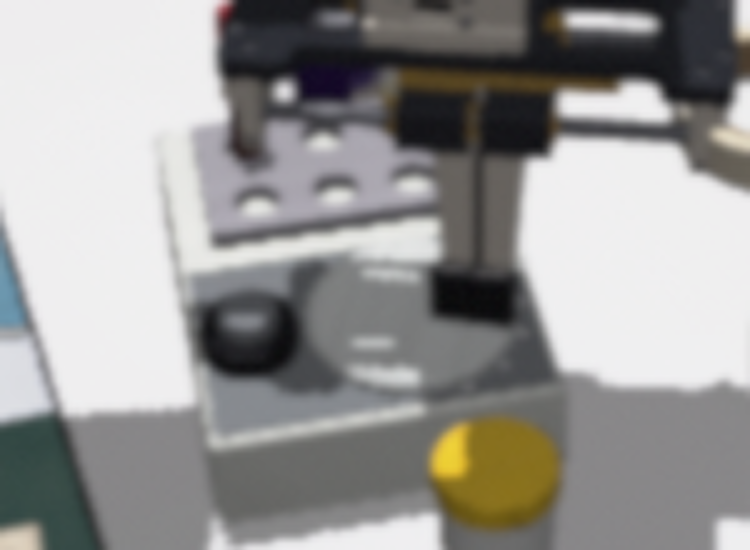

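```bash
python3 -c "
from h import *
flat([-21,-24,-27,-30,-33,-36,-39])
"|grep need
```

```text
need cm [ 0.09  0.19 -0.05] turn 0.072
need cm [ 0.14  0.33 -0.05] turn 0.125
need cm [ 0.19  0.47 -0.05] turn 0.177
need cm [ 0.22  0.62 -0.05] turn 0.229
need cm [ 0.25  0.77 -0.05] turn 0.282
need cm [ 0.27  0.92 -0.05] turn 0.334
need cm [ 0.29  1.07 -0.05] turn 0.386
```

Call:
play_rows --increments '[[[0.05,0.1,0,0.04],[0.09,0.2,0,0.07],[0.14,0.33,0,0.125],[0.17,0.4,0,0.15],[0.19,0.47,0,0.177]]]'

```text
t: 8.2
tool_pos: [0.5313, -0.1455, 0.0785]
orientation: [-2.994, 0.939, 0.028]
force: [0.6, 3.1, 0.1]
opening: 0.0002
```

```bash
python3 -c "
from h import *
finang2('pics/d5.png')
flat([-24,-27,-30,-33,-36,-39])
"|grep -v mmx
```

```text
fin deg: [(75, -24), (75, -22), (75, -26), (74, -28), (73, -20)]
phi -24 t 8.25 pos [ 0.5313 -0.1456  0.0785] rel axis mm 28.9 -0.3 F [-0.1  4.4  0.7] open 0.0005 tilt -0.9998
need cm [-0.06 -0.1  -0.05] turn -0.055
phi -27 t 8.25 pos [ 0.5313 -0.1456  0.0785] rel axis mm 28.9 -0.3 F [-0.1  4.4  0.7] open 0.0005 tilt -0.9998
need cm [ 0.01  0.03 -0.05] turn -0.003
phi -30 t 8.25 pos [ 0.5313 -0.1456  0.0785] rel axis mm 28.9 -0.3 F [-0.1  4.4  0.7] open 0.0005 tilt -0.9998
need cm [ 0.07  0.17 -0.05] turn 0.05
phi -33 t 8.25 pos [ 0.5313 -0.1456  0.0785] rel axis mm 28.9 -0.3 F [-0.1  4.4  0.7] open 0.0005 tilt -0.9998
need cm [ 0.13  0.31 -0.05] turn 0.102
phi -36 t 8.25 pos [ 0.5313 -0.1456  0.0785] rel axis mm 28.9 -0.3 F [-0.1  4.4  0.7] open 0.0005 tilt -0.9998
need cm [ 0.18  0.45 -0.05] turn 0.154
phi -39 t 8.25 pos [ 0.5313 -0.1456  0.0785] rel axis mm 28.9 -0.3 F [-0.1  4.4  0.7] open 0.0005 tilt -0.9998
need cm [ 0.22  0.6  -0.05] turn 0.207
```

View pics/d5.png

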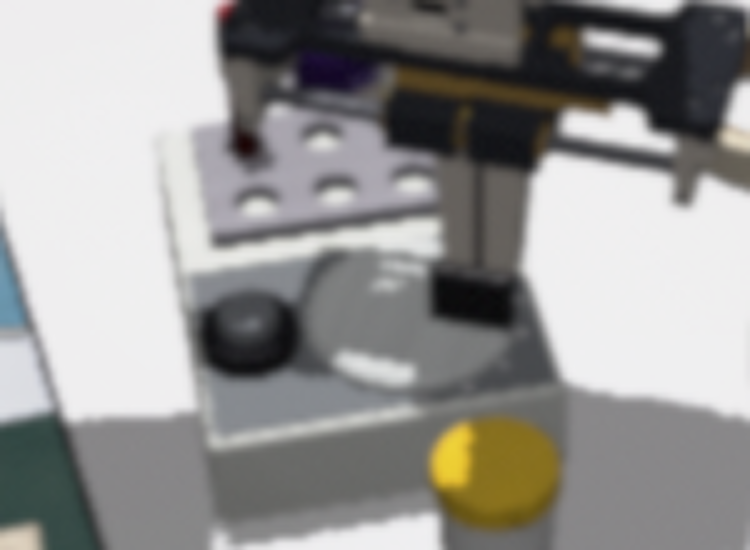

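Contact force is back at -26.5°, so the fin had snapped to -24° (three clicks). Fourth click, gently.

Call:
play_rows --increments '[[[0.04,0.1,0,0.03],[0.08,0.2,0,0.06],[0.12,0.28,0,0.09],[0.15,0.36,0,0.12],[0.17,0.42,0,0.145]]]'

```text
t: 8.75
tool_pos: [0.5303, -0.1504, 0.0785]
orientation: [-2.918, 1.16, 0.028]
force: [0.6, 0.0, 0.1]
opening: 0.0001
```

```bash
python3 -c "
from h import *
finang2('pics/d6.png')
flat([-36,-39,-42])
"|grep -v mmx
```

```text
fin deg: [(64, -42), (64, -36), (63, -38), (63, -34), (62, -40)]
phi -36 t 8.8 pos [ 0.5301 -0.1507  0.0785] rel axis mm 28.4 -5.6 F [-0.2 -0.7  0. ] open 0.0003 tilt -0.9998
need cm [-0.02 -0.03 -0.05] turn 0.006
phi -39 t 8.8 pos [ 0.5301 -0.1507  0.0785] rel axis mm 28.4 -5.6 F [-0.2 -0.7  0. ] open 0.0003 tilt -0.9998
need cm [ 0.04  0.11 -0.05] turn 0.058
phi -42 t 8.8 pos [ 0.5301 -0.1507  0.0785] rel axis mm 28.4 -5.6 F [-0.2 -0.7  0. ] open 0.0003 tilt -0.9998
need cm [ 0.09  0.25 -0.05] turn 0.111
```

View pics/d6.png

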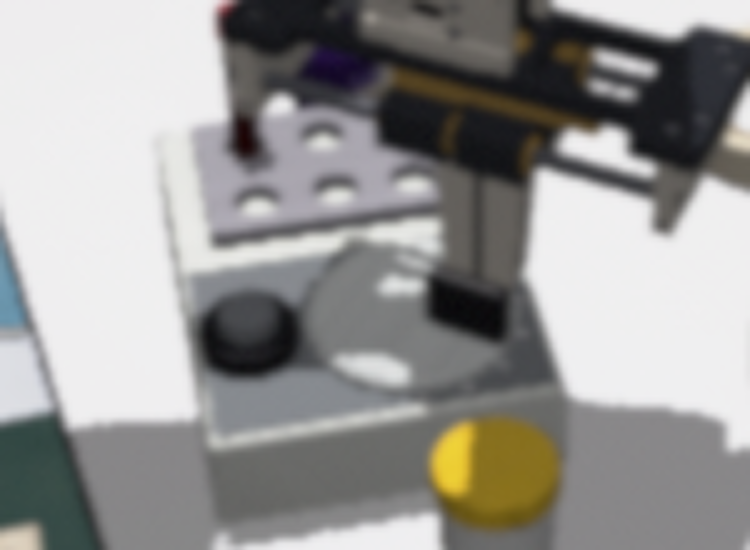

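Call:
play_rows --increments '[[[0.02,0.05,0,0.02],[0.04,0.1,0,0.05],[0.06,0.15,0,0.08],[0.08,0.2,0,0.1],[0.08,0.21,0,0.1]]]'

```text
t: 9.3
tool_pos: [0.5292, -0.1529, 0.0785]
orientation: [2.856, -1.308, -0.028]
force: [-0.0, -0.1, -0.2]
opening: 0.0005
```

```bash
python3 -c "
from h import *
finang2('pics/d7.png')
flat([-36,-42])
"|grep -v mmx
```

```text
fin deg: [(63, -54), (63, -52), (62, -48), (61, -50), (61, -56)]
phi -36 t 9.35 pos [ 0.5292 -0.1528  0.0785] rel axis mm 27.8 -7.8 F [-0.8  0.3 -0.1] open 0.0007 tilt -0.9998
need cm [-0.13 -0.24 -0.05] turn -0.094
phi -42 t 9.35 pos [ 0.5292 -0.1528  0.0785] rel axis mm 27.8 -7.8 F [-0.8  0.3 -0.1] open 0.0007 tilt -0.9998
need cm [ 0.01  0.03 -0.05] turn 0.011
```

View pics/d7.png

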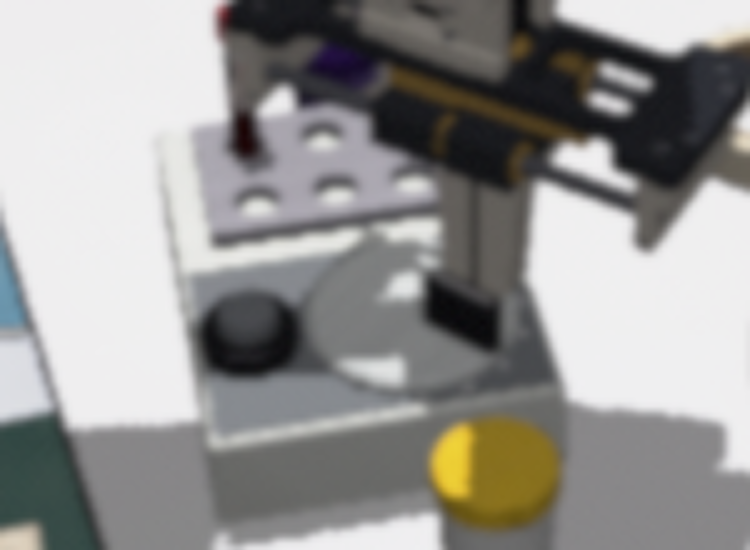

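The fin has snapped ahead to about -50°, which is the fourth click. I'll back off along -y, lift, and check.

Call:
play_rows --increments '[[[0,-0.4,0,0],[0,-0.8,0,0],[0,-0.9,-2,0],[0,-0.9,-5,0],[0,-0.9,-7,0]]]'

```text
t: 9.85
tool_pos: [0.5379, -0.1473, 0.1502]
orientation: [-2.857, 1.306, 0.026]
force: [-0.5, -0.3, -0.1]
opening: 0.0007
```

```bash
python3 -c "
from h import *
finang2('pics/d8.png')
print(KEY)
go(KEY,.15)
"
```

```text
fin deg: [(67, -52), (66, -54), (66, -48), (66, -50), (62, -56)]
[ 0.43834099 -0.1325234 ]
t 9.9 pos [ 0.5398 -0.148   0.154 ] rel axis mm 37.6 -1.6 F [ 1.7 -0.5  2.3] open 0.0006 tilt -0.9999
need cm [-7.8   6.66  0.51] turn -0.722
```

View pics/d8.png

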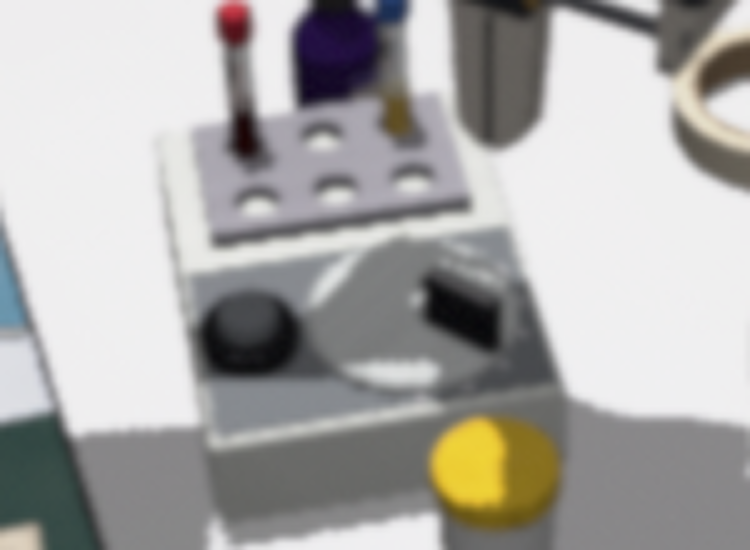

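The fin is at -48°, the fourth click. Now the key.

Call:
play_rows --increments '[[[-2,1.7,0,-0.13],[-4,3.4,0,-0.26],[-6,5.1,0,-0.39],[-7.8,6.66,0,-0.52],[-7.8,6.66,0,-0.65]]]'

```text
t: 10.4
tool_pos: [0.4362, -0.1318, 0.1543]
orientation: [-3.121, 0.316, 0.019]
force: [1.2, -0.8, 0.8]
opening: 0.0002
```

```bash
python3 -c "
from h import *
go(KEY,.082)
"
```

```text
t 10.4 pos [ 0.4362 -0.1318  0.1543] rel axis mm -67.2 0.4 F [ 1.2 -0.8  0.8] open 0.0002 tilt -0.9999
need cm [0.31 0.05 7.23] turn -0.066
```

Call:
play_rows --increments '[[[0.25,0.05,2,-0.066],[0.3,0.05,4,-0.066],[0.3,0.05,5.5,-0.066],[0.3,0.05,6.2,-0.066],[0.3,0.05,6.2,-0.066]]]'

```text
t: 10.9
tool_pos: [0.4376, -0.1321, 0.0911]
orientation: [-3.129, 0.213, 0.022]
force: [0.2, 0.7, 0.0]
opening: 0.0004
```

```bash
python3 -c "
from h import *
finang2('pics/d9.png')
go(KEY,.082)
"
```

```text
fin deg: [(90, -48), (88, -46), (88, -50), (87, -52), (86, -44)]
t 10.95 pos [ 0.4382 -0.1323  0.0921] rel axis mm -65.1 0.2 F [-0.1  0.  -0. ] open 0.0002 tilt -0.9999
need cm [0.03 0.02 1.01] turn -0.0
```

View pics/d9.png

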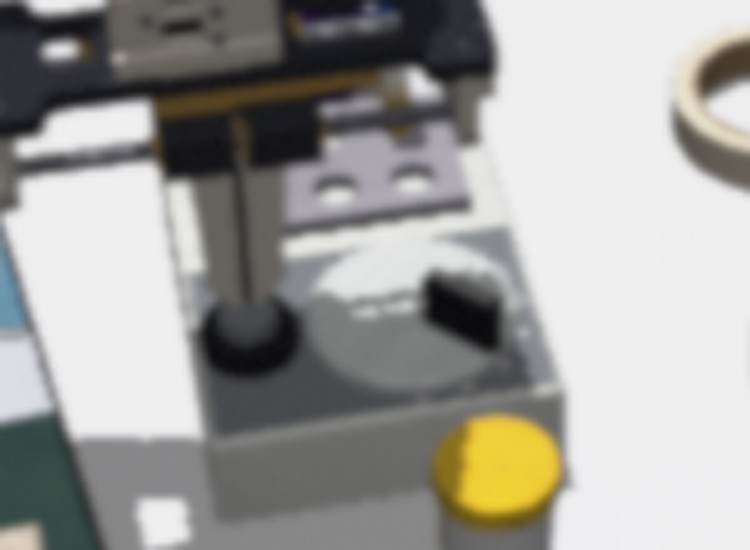

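The finger is right above the key at (247,310) and the estimate reads -48° again. Pressing.

Call:
play_rows --increments '[[[0,0,0.4,0],[0,0,0.8,0],[0,0,1.0,0],[0,0,1.2,0],[0,0,1.35,0]]]'

```text
t: 11.45
tool_pos: [0.4383, -0.1324, 0.0788]
orientation: [-3.129, 0.213, 0.019]
force: [-0.8, 0.9, 2.6]
opening: 0.0003
```

```bash
python3 -c "
from h import *
go(KEY,.077)
"
```

```text
t 11.45 pos [ 0.4383 -0.1324  0.0788] rel axis mm -65.0 0.1 F [-0.8  0.9  2.6] open 0.0003 tilt -0.9999
need cm [0.01 0.02 0.18] turn -0.0
```

Call:
play_rows --increments '[[[0,0,0.1,0],[0,0,0.17,0],[0,0,0.24,0],[0,0,0.28,0],[0,0,0.3,0]]]'

```text
t: 11.95
tool_pos: [0.4385, -0.1324, 0.077]
orientation: [-3.129, 0.213, 0.019]
force: [-6.8, 2.8, 16.0]
opening: 0.0008
```

The force rose from 3 N to 16 N at z=0.077, so the key is on its bottom stop. Releasing.

Call:
play_rows --increments '[[[0,0,0,0],[0,0,-0.5,0],[0,0,-1.5,0],[0,0,-4,0],[0,0,-8,0]]]'

```text
t: 12.45
tool_pos: [0.4375, -0.1321, 0.1558]
orientation: [-3.128, 0.213, 0.027]
force: [0.4, -0.7, -0.2]
opening: 0.0004
```

Call:
play_rows --increments '[[[0,0,-4,0],[-2,0,-8,0],[-4,0,-10,0],[-6,0,-12,0],[-6,0,-12,0]]]'

```text
t: 12.95
tool_pos: [0.3801, -0.1254, 0.2809]
orientation: [-3.13, 0.214, 0.018]
force: [0.5, -0.6, -0.1]
opening: 0.0001
```

Run:
```python
from h import *
finang2('pics/d10.png')
im,d=read_camera('side');cv2.imwrite('pics/side10.png',im)
im2,d2=read_camera('top');cv2.imwrite('pics/top10.png',im2)
p=camera_params('side')
d0=np.load('pics/side0.npy')
for nm,dd in(("before",d0),("after",d)):
    P=cloud(dd,p); r=np.hypot(*(P[...,:2]-KEY).transpose(2,0,1))
    m=(r<.009)&(P[...,2]>.06);print(nm,"key z med",np.median(P[m][:,2]).round(4),m.sum())
a=np.load('pics/top0.npy')
diff=(abs(a-d2)>.006)
print(read_state()["t"],read_state()["tool_pos"],read_state()["force"])
```

```text
fin deg: [(116, -54), (115, -52), (112, -56), (110, -50), (108, -58)]
before key z med 0.0711 39
after key z med 0.0715 41
13.1 [ 0.38017641 -0.12491991  0.27643951] [-0.17355382  0.1166555  -0.20551491]
```

View pics/d10.png

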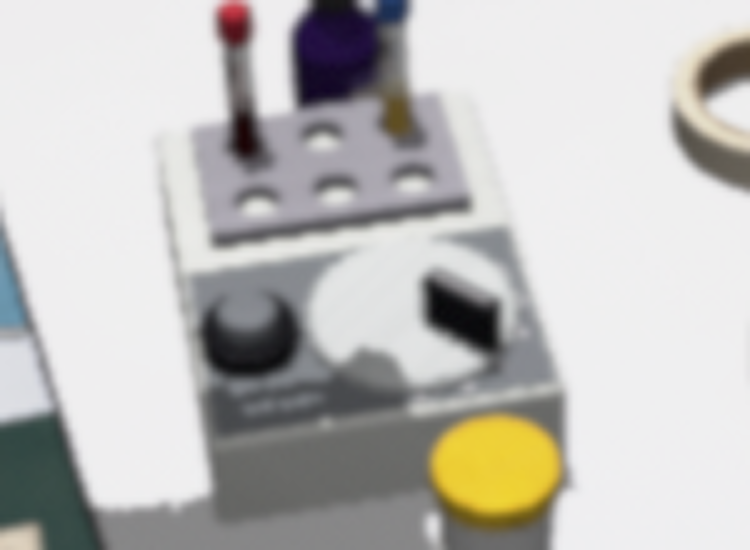

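View pics/side10.png

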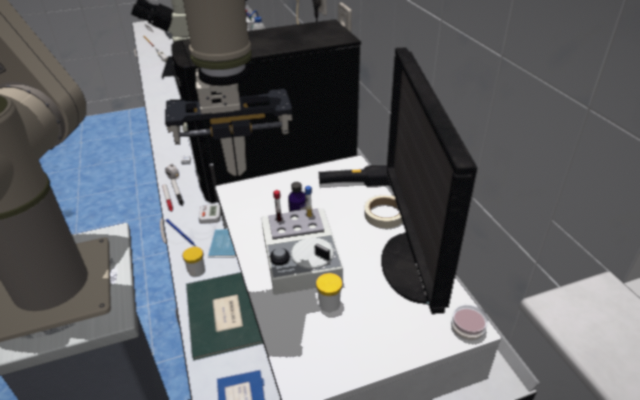

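View pics/top10.png

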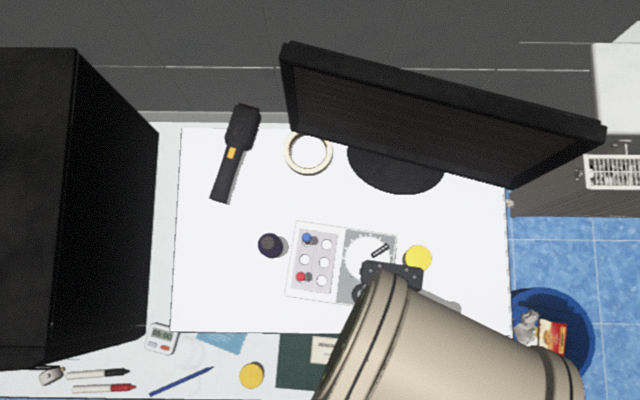

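The key is back up, the cup and bottle are at their earlier pixels, and the fin sits at (380,250) in the top view. One more check of its angle from the top depth.

Run:
```python
from h import *
im,d=read_camera('top');P=cloud(d,camera_params('top'))
rel=P[...,:2]-AX;u=rel@EX*1000;v=rel@EY*1000;z=P[...,2]*1000
m=(np.hypot(u,v)<46)&(z>72)&(z<88)&(u>0)
print(m.sum(),u[m].mean(),v[m].mean(),np.degrees(np.arctan2(v[m].mean(),u[m].mean())))
```

```text
111 16.260095803774348 -18.312002307528328 -48.39660693041359
```

```bash
python3 -c "
from plant import *
print(close_job())"
```

```text
the job is handed in; nothing more can be done
None
```

I turned the dial four clicks clockwise with the closed fingertips, pressed the start key all the way down, let it go, and handed the job in at about 13 s.

- **Dial:** I checked the fin in the side camera at each click, and the final angle from the top camera's depth is -48.4° (-48° expected). The side-camera estimate of the same position was rougher, at -48° to -54°. The force dropped as each ridge was passed, and pushing took about 4–6 N.
- **Start key:** The tip force rose from about 3 N to 16 N with the tip at the fully-down height, so the key was on its bottom stop. After release, the side camera's depth put the key's top at 71.5 mm (71.1 mm before), so it is back up.
- **Surroundings:** The cup, bottle and scanner are at the same place in the top view as at the start. That was a comparison by eye only; I did not measure their positions again. The arm ended clear of everything, with the wrist force reading near zero.

No check failed. The only disagreement was the few degrees between the two fin angle estimates.

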